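# Hang the level gauge on the clip hook, scale outward

## Robot

A 6-joint arm with a two-finger parallel gripper is mounted at the origin on a cart in front of the work surface, level with it; the furniture and walls round the work are solid. World frame = base frame: x ahead of the robot, y to its left, z up, the work surface at z = 0. Lengths are in m, angles in rad, forces in N, time in s.
With the tool pointing down it reaches from about 0.3 to 1 m from the base axis. Payload 5.1 kg.
Tool frame: the origin (TCP) lies at the very end of the fingers, on their centre line; the grasp point (between the pads) lies bot.hold_point_z behind it (bot.hold_point_z is the distance from the TCP to the grasp point, in m); z points along the fingers, y is the line along which they close (so a half turn about z gives the same grasp; the last joint's range is limited). The gripper opens to 95 mm and grips with 3 to 60 N. Pads are 20 mm wide; open, the fingers measure 119 mm over their backs; the gripper's body (75 mm by 180 mm) begins 59 mm behind the grasp point.
Start: joints at [-1.274, 0.124, 1.65, -0, 1.367, -0.083], TCP at [0.241, -0.604, 0.215] pointing down, gripper open.
Joint ranges: [-2.61, 2.61], [-1.02, 2.33], [0.03, 2.71], [-1.35, 4.49], [0.32, 2.68], [-2.91, 2.91]. Speed limits (rad/s): [2.57, 2.57, 3.14, 3.14, 3.14, 3.14].

## Interface

Orientations are given as [roll, pitch, yaw] about the fixed x, y, z axes, in that order (R = Rz(yaw) Ry(pitch) Rx(roll)).
In Python, from workcell import bot gives the robot as it stands. The module is installed in compiled form; this text tells all that it offers.
- The arm moves only by the tool drive_tool, never from a script. Its argument "steps" is a list of rows, each an object of numbers: "tx", "ty", "tz": the shift along the world's x, y, z in m; "wx", "wy", "wz": the turn, a rotation vector about the world's x, y, z in degrees. In form: [{"tx": .., "ty": .., "tz": .., "wx": .., "wy": .., "wz": ..}, ...]. A call has 1 to 12 rows; each row is the pose to reach, as a shift and turn from the pose commanded when the call began; what a row does not reach only later rows make up. A row lasts 1/10 s, in which the tool goes at most 50 mm and 8.59 degrees, less where a joint would pass 70% of its speed; a pose out of reach is approached as far as the arm can. A call with a gripper value outside its range is refused whole. "grip" is the closure, from 0 (fully open) to 1 (shut), set as the call begins (left out, the last holds). The fingers move at their own pace and stop on an object; "grip_force" is the grip in N (left out, the last holds). Time passes only in rows, so rows that repeat a pose let the fingers close. It gives the time, the measured TCP pose, the force, the opening and the grip force at its end, in the units of the state.
- bot.state(): the state, without advancing time (a new reading comes with each control period).
- bot.grab_frame(name): name is "side" or "top"; returns (picture, depth): 420x560x3 uint8, blue, green, red; 420x560 float32, m along the optical axis (not along the pixel's ray), 0 where there is no reading.
- bot.camera_model(name): a dict with "K" (3x3 intrinsics, pixels), "dist" ([k1, k2, p1, p2, k3] as OpenCV has them; the pictures are not rectified), "pose" (4x4, takes a point from camera to world coordinates). Camera axes: x right, y up, looking along -z (the intrinsics and any distortion apply to the point x, -y, -z); pixel columns grow to the right and rows downward; lengths in m; the calibration is good to about 2 mm. A picture is of the moment at which its call begins. camera_model takes no time and is no camera call.
- bot.hand_in(): hands the job in; it is judged then, once.
The state is a dict: "time_s": time; "q": joint angles; "qvel": joint speeds; "joint_efforts": joint torques, N m; "tcp_pos": TCP position; "ee_rot": TCP orientation; "force": force on the tool from outside, world axes, zero at the start; "wrist_torque": the same for the moment, N m; "gripper_width": opening from 0.0 (shut) to 1.0 (fully open); "gripper_force": force on a finger pad.
Only numpy, scipy, OpenCV 4.12 (cv2) and the standard library are available. Lean on these libraries where they do the work, as an engineer would, in place of code of your own. Each camera call takes 0.05 s, during which the arm holds its last target. There are 200 camera calls.

## Task

Lift the level gauge out of its slotted block and hang it on the forked hook of the stand with its white graduated face pointing outward, away from the post. The hook can be clamped at any height on the post, so feel for it: slide the neck into the fork, then press the head down gently through the spring jaws until it is fully home, and let go. Leave the other things on the bench alone.

Things in the scene. Friction and masses are not known exactly. Their poses are not given: they have to be found in the camera images.
- gauge: Level gauge, about 140 g: aluminium plate 64 mm wide (y), 70 mm tall (z), 8 mm thick (x), with a neck and a blue hanger head above. Origin: middle of the plate's lower edge, z up the neck. The face towards -x is white with black graduations, a red bar and a yellow stripe; the +x face is bare metal. At the start it stands upright in the block's slot, 25 mm deep.
- gauge_head (a point): Centre of the underside of the gauge's blue head, 130 mm above the gauge's origin, same axes. The head is 24 x 24 mm square and 44 mm tall; grip its upper half. Its lowest 4.5 mm taper in y from 24 to 18.4 mm, with a shallow groove for the jaws 7.5 mm up its sides. Below it the steel neck, 60 mm long, 10 mm in x and 8 mm in y, runs down to the plate.
- gauge_block: Fixed grey block on a dark foot, 60 x 110 mm, 35 mm tall, origin under its centre; the slot runs along its y, 68 x 11 mm, its floor 10 mm above the bench. It may be turned any way, so the graduated face may start out pointing anywhere.
- hook_stand: Fixed stand; origin on the bench straight below the middle of the hook, hook opening to -x (outward). Base plate 12 mm thick, 100 mm wide, from 35 mm in front to 100 mm behind the origin. Steel fork on the post: two prongs 13 mm apart, 8 mm thick, tips 33 mm in front of the middle rising 9 mm above the prongs' top, a pin 8 mm behind. Pressing on it with over 15 N does harm.
- hook_axis (a point): Centre of the base plate's top under the hook, 12 mm over the bench, axes of the stand. The gauge's neck enters the fork from the front along the stand's y = 0 and stops over this point; then the head comes down onto the prongs. The prongs' top is clamped at an unmeasured height of 150 to 174 mm over the bench; loaded by over 3 N the hook gives about 0.5 mm per N (up to 14 mm) and springs back.
- hook_post (a point): Centre of the top of the 18 mm square post, 80 mm behind (+x) the middle of the hook, 204 mm over the bench. On the fork two red sprung jaws, bars along x with 20 mm free gap in y, tops 11 mm above the prongs, grip the head's sides: pushing the head down through them takes 3 to 7 N, more than its weight; once it is home on the prongs, pressing on only bends the hook down.
- seat_pin (a joint): Orange sensing pin between the prongs behind the neck, standing 6 mm above them, its front face 8 mm behind the middle of the hook (the neck's back, 5 mm, meets it when pushed in fully): 0 is up, and it reads how far the head has pushed it down: 0.006 m with the head home on the prongs. Very soft spring (about 1 N).
- ink_bottle: Bystander: small dye bottle with a blue cap, 42 mm wide, 77 mm tall; origin under its centre.
- beaker: Bystander: small glass beaker, 53 mm wide, 69 mm tall; origin under its centre.
- timer: Bystander: white bench timer lying flat, 62 x 64 x 19 mm; origin under its centre.
- wash_bottle: Bystander: white wash bottle with a red cap and bent spout, 104 x 62 x 190 mm; origin under its centre.
- film_box: Bystander: white and green carton, 60 x 115 x 60 mm; origin under its centre.
- tape_roll: Bystander: roll of tape lying flat, 67 mm wide, 19 mm tall; origin under its centre.
- square_tub: Bystander: small empty clear tub, 103 x 103 x 46 mm; origin under its centre.
Not all that is in view belongs to the job. There is more than one size of the gauge; the job needs the largest. Of the things shaped like the gauge_block, the grey one is meant.

How it is judged:
By the outcome, as a careful person would: the job done as asked, in the order asked, and still so for the second after the job is handed in, with the robot touching nothing.
It also fails if it takes over 51 s, if anything falls off the work surface, if the arm or the gripper's body presses on something with over 40 N, if the wrist force passes 120 N, or if a joint passes its speed limit or range.

## Working session

There is one attempt and no reset: what is moved stays moved. The work goes in short steps, Python scripts to look and compute and a tool call to move; the robot and the scene stay as the last step left them, time stands still between calls to the robot, and variables do not carry over. Pictures are saved under pics/ and viewed, at most 10 in all, crops included, and the job is handed in when it is done.

Besides the shell and the picture viewer there is one more tool, called as name([rows], argument=value, ...), one row to a line, values as JSON. drive_tool: Moves the arm, as the interface text tells. Its arguments: {"type":"object","properties":{"steps":{"type":"array"},"grip":{"type":"number"},"grip_force":{"type":"number"}},"required":["steps"]}

```bash
mkdir -p pics
cat > h.py <<'E'
import numpy as np,cv2
from workcell import bot
def cloud(name,d):
    m=bot.camera_model(name);K=np.array(m["K"]);D=np.array(m["dist"]);P=np.array(m["pose"])
    h,w=d.shape;u,v=np.meshgrid(np.arange(w),np.arange(h))
    n=cv2.undistortPoints(np.stack([u,v],-1).reshape(-1,1,2).astype(np.float64),K,D).reshape(h,w,2)
    c=np.stack([n[...,0]*d,-n[...,1]*d,-d],-1)
    W=c@P[:3,:3].T+P[:3,3];W[d==0]=np.nan
    return W
E
python3 - <<'E'
from h import *
for n in("side","top"):
    p,d=bot.grab_frame(n);cv2.imwrite(f"pics/{n}0.png",p);np.savez(f"{n}0.npz",p=p,d=d)
    m=bot.camera_model(n);print(n,np.round(m["pose"],3),m["K"])
print(bot.hold_point_z,bot.state())
E
```

```text
side [[ 0.837 -0.295  0.461  1.052]
 [ 0.547  0.42  -0.724 -0.823]
 [ 0.02   0.858  0.513  0.69 ]
 [ 0.     0.     0.     1.   ]] [[471.95389801   0.         275.56672226]
 [  0.         471.95389801 209.90747837]
 [  0.           0.           1.        ]]
top [[ 0.007  0.997 -0.08   0.5  ]
 [-0.999  0.005 -0.032 -0.064]
 [-0.031  0.081  0.996  1.135]
 [ 0.     0.     0.     1.   ]] [[417.28008137   0.         276.28553734]
 [  0.         417.28008137 200.42274236]
 [  0.           0.           1.        ]]
0.0188 {'time_s': 0.1, 'q': array([-1.27362063e+00,  1.24404981e-01,  1.65151960e+00,  1.21276894e-06,
        1.36751996e+00, -8.25920301e-02]), 'qvel': array([-0.00101423, -0.00096467, -0.00190306, -0.00081631,  0.00133303,
       -0.00105854]), 'joint_efforts': array([ 2.73300029e-04, -4.18880117e+01, -3.61097038e+01,  7.76645495e-02,
        4.61516320e-02, -6.24329277e-05]), 'tcp_pos': array([ 0.24076585, -0.6031404 ,  0.21354312]), 'ee_rot': array([-3.13974718e+00, -1.53960477e-04,  3.79767336e-01]), 'force': array([-0.76966484,  0.64018081, -0.13010772]), 'wrist_torque': array([-0.00663505, -0.02253314,  0.02756777]), 'gripper_force': 0.0, 'gripper_width': 0.9994354301531679}
```

View pics/side0.png

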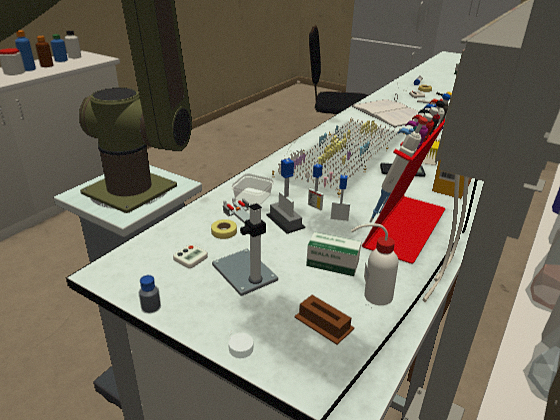

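View pics/top0.png

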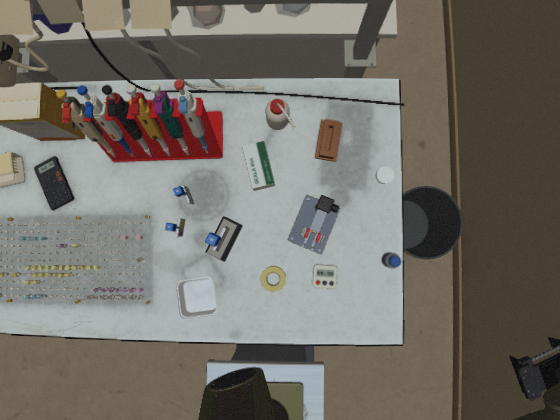

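The side view shows three blue-headed gauges. The heads are at (287,165) in the grey block, (316,172) and (343,183); in the top view they are at (212,239), (172,227) and (180,190). The largest is the one standing in the grey block. The brown block at (325,318) is the decoy, and the stand is at (255,250). In the top view the stand's post is at (326,204) and its red jaws at (314,236). Next I'll measure and check with an enlarged crop.

```bash
cat > m.py <<'E'
from h import *
S=np.load("side0.npz");T=np.load("top0.npz")
ws=cloud("side",S["d"]);wt=cloud("top",T["d"])
def blobs(name,p,W,lo,hi,roi,sel):
    x0,y0,x1,y1=roi
    hsv=cv2.cvtColor(p,cv2.COLOR_BGR2HSV)
    m=np.zeros(p.shape[:2],np.uint8);m[y0:y1,x0:x1]=cv2.inRange(hsv,lo,hi)[y0:y1,x0:x1]
    n,l,st,c=cv2.connectedComponentsWithStats(m)
    for i in range(1,n):
        if st[i,4]<15:continue
        q=W[l==i];q=q[np.isfinite(q[:,2])]
        top=q[q[:,2]>q[:,2].max()-.006]
        print(name,sel,np.round(c[i]),st[i,4],"zmax",q[:,2].max().round(4),"topmean",top.mean(0).round(4),"lo",q.min(0).round(3),"hi",q.max(0).round(3))
        if len(top)>8: print("   rect",cv2.minAreaRect((top[:,:2]*1000).astype(np.float32)))
for nm,p,W,r in(("top",T["p"],wt,(160,180,230,260)),("side",S["p"],ws,(270,150,360,200))):
    blobs(nm,p,W,(100,120,60),(130,255,255),r,"blue")
blobs("top",T["p"],wt,(0,140,80),(8,255,255),(295,215,335,255),"red")
blobs("side",S["p"],ws,(0,140,80),(8,255,255),(220,190,290,250),"red")
def rect(W,roi,z0,z1,n):
    x0,y0,x1,y1=roi;q=W[y0:y1,x0:x1].reshape(-1,3);q=q[(q[:,2]>z0)&(q[:,2]<z1)]
    print(n,len(q),q.mean(0).round(4),cv2.minAreaRect((q[:,:2]*1000).astype(np.float32)))
rect(wt,(200,212,250,268),.028,.042,"block")
rect(wt,(285,185,345,255),.007,.018,"base")
rect(wt,(305,185,345,220),.19,.215,"post")
rect(wt,(295,215,345,255),.13,.20,"fork top")
rect(ws,(230,190,285,250),.14,.19,"fork side")
rect(wt,(195,225,225,255),.05,.25,"gauge pts")
a=cv2.resize(S["p"][140:300,210:370],(480,480),interpolation=cv2.INTER_CUBIC)
b=cv2.resize(T["p"][185:265,160:240],(320,320),interpolation=cv2.INTER_CUBIC)
c=cv2.resize(T["p"][190:258,282:350],(320,320),interpolation=cv2.INTER_CUBIC)
o=np.zeros((600,800,3),np.uint8);o[:480,:480]=a;o[:300,480:]=b[:300];o[300:,480:]=c[:300];cv2.imwrite("pics/crop1.png",o)
E
python3 m.py
```

```text
top blue [178. 191.] 63 zmax 0.14 topmean [0.6047 0.2113 0.1355] lo [0.594 0.2   0.109] hi [0.613 0.221 0.14 ]
   rect ((604.2378540039062, 210.4999237060547), (12.581489562988281, 12.007308959960938), 45.62818908691406)
top blue [170. 226.] 49 zmax 0.1386 topmean [0.5161 0.2291 0.1346] lo [0.508 0.219 0.112] hi [0.525 0.237 0.139]
   rect ((516.8153686523438, 228.45480346679688), (15.327947616577148, 15.667947769165039), 79.73332977294922)
top blue [212. 239.] 110 zmax 0.1876 topmean [0.4866 0.1143 0.1834] lo [0.474 0.1   0.148] hi [0.502 0.129 0.188]
   rect ((487.44012451171875, 114.46630859375), (22.86214828491211, 22.5394287109375), 64.53994750976562)
side blue [287. 168.] 208 zmax 0.187 topmean [0.4891 0.1101 0.1842] lo [0.471 0.097 0.141] hi [0.503 0.128 0.187]
   rect ((488.9482727050781, 112.46870422363281), (23.1600399017334, 24.87757110595703), 69.26246643066406)
side blue [317. 170.] 101 zmax 0.1368 topmean [0.5173 0.2257 0.1342] lo [0.507 0.216 0.098] hi [0.526 0.241 0.137]
   rect ((516.5804443359375, 227.8430938720703), (19.203615188598633, 15.862052917480469), 81.3002
[... 1299 characters left out ...]
8)
base 1165 [ 0.5259 -0.1228  0.0112] ((527.9893798828125, -128.9916229248047), (100.0099105834961, 134.6515655517578), 67.74725341796875)
post 81 [ 0.5719 -0.147   0.2027] ((571.8663330078125, -147.00753784179688), (20.03775405883789, 19.639301300048828), 68.00242614746094)
fork top 422 [ 0.5083 -0.1211  0.1614] ((505.59747314453125, -116.72127532958984), (55.18208694458008, 83.31658935546875), 85.95641326904297)
fork side 743 [ 0.5479 -0.1406  0.1631] ((527.5562133789062, -130.92092895507812), (51.88805389404297, 131.97479248046875), 60.31620788574219)
gauge pts 228 [0.4866 0.1128 0.1415] ((486.3997802734375, 114.84706115722656), (23.96634864807129, 61.766815185546875), 63.28733444213867)
```

View pics/crop1.png

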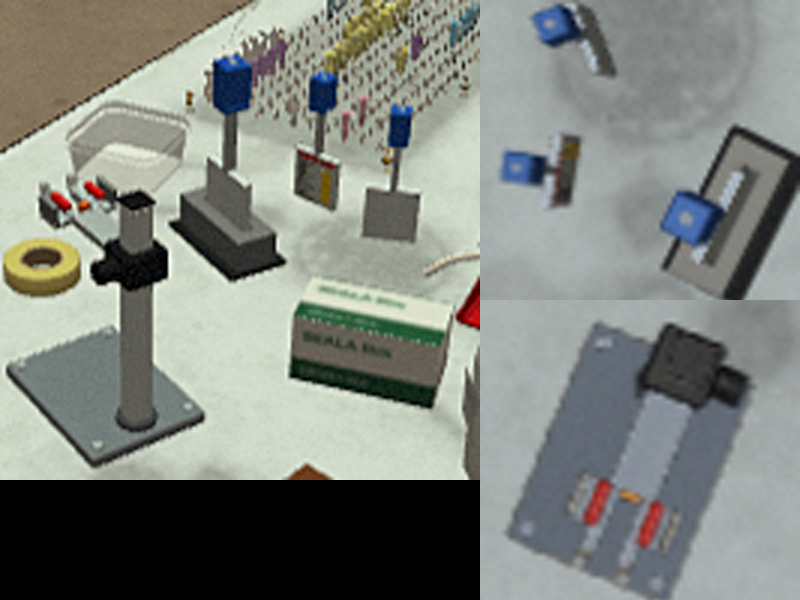

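The crop confirms it: the tall gauge stands in the grey block at (235,85). Its plate shows bare metal to the side camera, so the white face points to about +63° and gauge x is at about -116°. The stand opens toward the robot, with x at about -22° and the hook middle near (0.498, -0.117). I'll approach above the gauge head.

drive_tool([
  {"tz": 0.035},
  {"tx": 0.246,"ty": 0.718,"tz": 0.035,"wz": -48.3},
  {"tx": 0.246,"ty": 0.718,"tz": 0.035,"wz": -48.3},
  {"tx": 0.246,"ty": 0.718,"tz": 0.035,"wz": -48.3},
  {"tx": 0.246,"ty": 0.718,"tz": 0.035,"wz": -48.3},
  {"tx": 0.246,"ty": 0.718,"tz": 0.035,"wz": -48.3},
  {"tx": 0.246,"ty": 0.718,"tz": 0.035,"wz": -48.3},
  {"tx": 0.246,"ty": 0.718,"tz": 0.035,"wz": -48.3},
  {"tx": 0.246,"ty": 0.718,"tz": 0.035,"wz": -48.3},
  {"tx": 0.246,"ty": 0.718,"tz": 0.035,"wz": -48.3},
  {"tx": 0.246,"ty": 0.718,"tz": 0.035,"wz": -48.3},
  {"tx": 0.246,"ty": 0.718,"tz": 0.035,"wz": -48.3},
], grip=0)

```text
invalid input
```

drive_tool([
  {"tx": 0,"ty": 0,"tz": 0.035,"wx": 0,"wy": 0,"wz": 0},
  {"tx": 0.05,"ty": 0.146,"tz": 0.035,"wx": 0,"wy": 0,"wz": -12},
  {"tx": 0.246,"ty": 0.718,"tz": 0.035,"wx": 0,"wy": 0,"wz": -48.3},
  {"tx": 0.246,"ty": 0.718,"tz": 0.035,"wx": 0,"wy": 0,"wz": -48.3},
  {"tx": 0.246,"ty": 0.718,"tz": 0.035,"wx": 0,"wy": 0,"wz": -48.3},
  {"tx": 0.246,"ty": 0.718,"tz": 0.035,"wx": 0,"wy": 0,"wz": -48.3},
  {"tx": 0.246,"ty": 0.718,"tz": 0.035,"wx": 0,"wy": 0,"wz": -48.3},
  {"tx": 0.246,"ty": 0.718,"tz": 0.035,"wx": 0,"wy": 0,"wz": -48.3},
  {"tx": 0.246,"ty": 0.718,"tz": 0.035,"wx": 0,"wy": 0,"wz": -48.3},
  {"tx": 0.246,"ty": 0.718,"tz": 0.035,"wx": 0,"wy": 0,"wz": -48.3},
  {"tx": 0.246,"ty": 0.718,"tz": 0.035,"wx": 0,"wy": 0,"wz": -48.3},
  {"tx": 0.246,"ty": 0.718,"tz": 0.035,"wx": 0,"wy": 0,"wz": -48.3},
])

```text
time_s: 1.3
tcp_pos: [0.4186, -0.0831, 0.2495]
ee_rot: [-3.142, -0.0, -0.464]
force: [0.6, 0.2, 0.4]
gripper_width: 0.998
gripper_force: 0.0
```

drive_tool([
  {"tx": 0.06,"ty": 0.18,"tz": 0,"wx": 0,"wy": 0,"wz": 0},
  {"tx": 0.06,"ty": 0.18,"tz": 0,"wx": 0,"wy": 0,"wz": 0},
  {"tx": 0.06,"ty": 0.18,"tz": 0,"wx": 0,"wy": 0,"wz": 0},
  {"tx": 0.06,"ty": 0.18,"tz": 0,"wx": 0,"wy": 0,"wz": 0},
  {"tx": 0.06,"ty": 0.18,"tz": 0,"wx": 0,"wy": 0,"wz": 0},
  {"tx": 0.06,"ty": 0.18,"tz": 0,"wx": 0,"wy": 0,"wz": 0},
])

```text
time_s: 1.9
tcp_pos: [0.4783, 0.0954, 0.249]
ee_rot: [3.14, 0.001, -0.461]
force: [-0.4, -0.4, 0.7]
gripper_width: 1.003
gripper_force: 0.0
```

drive_tool([
  {"tx": 0.009,"ty": 0.019,"tz": 0,"wx": 0,"wy": 0,"wz": 0},
  {"tx": 0.009,"ty": 0.019,"tz": -0.03,"wx": 0,"wy": 0,"wz": 0},
  {"tx": 0.009,"ty": 0.019,"tz": -0.06,"wx": 0,"wy": 0,"wz": 0},
  {"tx": 0.009,"ty": 0.019,"tz": -0.08,"wx": 0,"wy": 0,"wz": 0},
  {"tx": 0.009,"ty": 0.019,"tz": -0.091,"wx": 0,"wy": 0,"wz": 0},
  {"tx": 0.009,"ty": 0.019,"tz": -0.091,"wx": 0,"wy": 0,"wz": 0},
])

```text
time_s: 2.5
tcp_pos: [0.4864, 0.1125, 0.1569]
ee_rot: [3.14, 0.003, -0.465]
force: [0.1, -0.5, -0.1]
gripper_width: 1.002
gripper_force: 0.0
```

drive_tool([
  {"tx": 0,"ty": 0,"tz": 0,"wx": 0,"wy": 0,"wz": 0},
  {"tx": 0,"ty": 0,"tz": 0,"wx": 0,"wy": 0,"wz": 0},
  {"tx": 0,"ty": 0,"tz": 0,"wx": 0,"wy": 0,"wz": 0},
  {"tx": 0,"ty": 0,"tz": 0,"wx": 0,"wy": 0,"wz": 0},
  {"tx": 0,"ty": 0,"tz": 0,"wx": 0,"wy": 0,"wz": 0},
  {"tx": 0,"ty": 0,"tz": 0,"wx": 0,"wy": 0,"wz": 0},
  {"tx": 0,"ty": 0,"tz": 0,"wx": 0,"wy": 0,"wz": 0},
  {"tx": 0,"ty": 0,"tz": 0,"wx": 0,"wy": 0,"wz": 0},
], grip=1, grip_force=25)

```text
time_s: 3.3
tcp_pos: [0.4876, 0.1139, 0.1586]
ee_rot: [3.142, 0.0, -0.463]
force: [-0.2, 0.4, 0.3]
gripper_width: 0.382
gripper_force: 0.0
```

drive_tool([
  {"tx": 0,"ty": 0,"tz": 0,"wx": 0,"wy": 0,"wz": 0},
  {"tx": 0,"ty": 0,"tz": 0,"wx": 0,"wy": 0,"wz": 0},
  {"tx": 0,"ty": 0,"tz": 0,"wx": 0,"wy": 0,"wz": 0},
  {"tx": 0,"ty": 0,"tz": 0,"wx": 0,"wy": 0,"wz": 0},
  {"tx": 0,"ty": 0,"tz": 0,"wx": 0,"wy": 0,"wz": 0},
])

```text
time_s: 3.8
tcp_pos: [0.4876, 0.1139, 0.1586]
ee_rot: [3.142, 0.0, -0.463]
force: [0.2, 0.2, -0.0]
gripper_width: 0.251
gripper_force: 25.0
```

drive_tool([
  {"tx": 0,"ty": 0,"tz": 0.02,"wx": 0,"wy": 0,"wz": 0},
  {"tx": 0,"ty": 0,"tz": 0.045,"wx": 0,"wy": 0,"wz": 0},
  {"tx": 0,"ty": 0,"tz": 0.06,"wx": 0,"wy": 0,"wz": 0},
  {"tx": -0.007,"ty": -0.025,"tz": 0.06,"wx": 0,"wy": 0,"wz": 8},
  {"tx": -0.014,"ty": -0.05,"tz": 0.06,"wx": 0,"wy": 0,"wz": 16},
  {"tx": -0.021,"ty": -0.075,"tz": 0.06,"wx": 0,"wy": 0,"wz": 24},
  {"tx": -0.028,"ty": -0.1,"tz": 0.06,"wx": 0,"wy": 0,"wz": 32},
  {"tx": -0.035,"ty": -0.125,"tz": 0.06,"wx": 0,"wy": 0,"wz": 40},
  {"tx": -0.042,"ty": -0.15,"tz": 0.06,"wx": 0,"wy": 0,"wz": 48},
  {"tx": -0.05,"ty": -0.175,"tz": 0.06,"wx": 0,"wy": 0,"wz": 56},
  {"tx": -0.059,"ty": -0.202,"tz": 0.055,"wx": 0,"wy": 0,"wz": 64},
  {"tx": -0.059,"ty": -0.202,"tz": 0.05,"wx": 0,"wy": 0,"wz": 72},
])

```text
time_s: 5.0
tcp_pos: [0.4278, -0.0904, 0.2085]
ee_rot: [3.141, 0.001, 0.796]
force: [0.0, -0.0, -1.0]
gripper_width: 0.256
gripper_force: 25.0
```

drive_tool([
  {"tx": 0,"ty": 0,"tz": 0,"wx": 0,"wy": 0,"wz": 8},
  {"tx": 0,"ty": 0,"tz": 0,"wx": 0,"wy": 0,"wz": 16},
  {"tx": 0,"ty": 0,"tz": 0,"wx": 0,"wy": 0,"wz": 22.4},
  {"tx": 0,"ty": 0,"tz": 0,"wx": 0,"wy": 0,"wz": 22.4},
  {"tx": 0,"ty": 0,"tz": 0,"wx": 0,"wy": 0,"wz": 22.4},
  {"tx": 0,"ty": 0,"tz": 0,"wx": 0,"wy": 0,"wz": 22.4},
  {"tx": 0,"ty": 0,"tz": 0,"wx": 0,"wy": 0,"wz": 22.4},
])

```text
time_s: 5.7
tcp_pos: [0.4286, -0.0881, 0.2086]
ee_rot: [-3.142, 0.0, 1.184]
force: [-0.3, 0.7, -1.6]
gripper_width: 0.249
gripper_force: 25.0
```

Run:
```python
from h import *
s=bot.state();print(s["tcp_pos"],s["ee_rot"],s["force"],s["wrist_torque"],s["time_s"])
p,d=bot.grab_frame("side");np.savez("side1.npz",p=p,d=d)
t,dt=bot.grab_frame("top");np.savez("top1.npz",p=t,d=dt)
a=cv2.resize(p[140:320,160:340],(600,600),interpolation=cv2.INTER_CUBIC);cv2.imwrite("pics/side1.png",a)
W=cloud("side",d)
q=W[140:320,160:320].reshape(-1,3);q=q[np.isfinite(q[:,2])]
def fit(sel,n):
    r=q[sel];print(n,len(r),r.mean(0).round(4),r.min(0).round(3),r.max(0).round(3),cv2.minAreaRect((r[:,:2]*1000).astype(np.float32)))
near=(np.hypot(q[:,0]-.4286,q[:,1]+.0885)<.045)
fit(near&(q[:,2]>.06)&(q[:,2]<.12),"plate")
hsv=cv2.cvtColor(p,cv2.COLOR_BGR2HSV)
for nm,lo,hi in(("red",(0,140,80),(8,255,255)),("orange",(9,150,120),(20,255,255)),("blue",(100,120,60),(130,255,255))):
    m=cv2.inRange(hsv,lo,hi);m[:140]=0;m[320:]=0;m[:,:160]=0;m[:,290:]=0
    n,l,st,c=cv2.connectedComponentsWithStats(m)
    for i in range(1,n):
        if st[i,4]>6:
            r=W[l==i];print(nm,c[i].round(),st[i,4],np.nanmean(r,0).round(4),np.nanmin(r,0).round(4),np.nanmax(r,0).round(4))
```

```text
[ 0.42861895 -0.08809313  0.2086356 ] [-3.14151742e+00  1.00276994e-05  1.18352566e+00] [-0.31566182  0.65428664 -1.62116601] [-0.04820152 -0.07788027 -0.05090668] 5.7
plate 459 [ 0.4296 -0.0976  0.0888] [ 0.411 -0.124  0.061] [ 0.444 -0.063  0.12 ] ((432.30828857421875, -94.17999267578125), (63.99375534057617, 14.919390678405762), 61.4103889465332)
red [241. 203.] 23 [ 0.5065 -0.1068  0.17  ] [ 0.4946 -0.1125  0.1673] [ 0.5151 -0.1022  0.1731]
red [230. 206.] 20 [ 0.4954 -0.1323  0.1699] [ 0.4842 -0.1358  0.166 ] [ 0.5034 -0.1284  0.1727]
red [190. 247.] 10 [ 0.3755 -0.1414  0.0199] [ 0.3705 -0.1454  0.0177] [ 0.3815 -0.1363  0.0222]
blue [215. 175.] 157 [ 0.4302 -0.0994  0.2128] [ 0.4125 -0.1071  0.1866] [ 0.4447 -0.0847  0.2473]
```

View pics/side1.png

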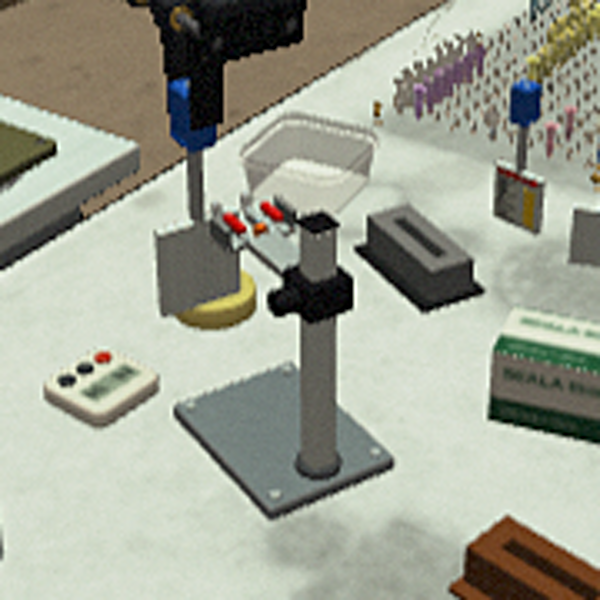

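The side crop shows the bare face turned to the post and the white face outward, with the neck in line with the fork. I'll slide in above the jaws.

drive_tool([
  {"tx": 0,"ty": -0.0005,"tz": -0.009,"wx": 0,"wy": 0,"wz": 0},
  {"tx": 0.01,"ty": -0.0046,"tz": -0.009,"wx": 0,"wy": 0,"wz": 0},
  {"tx": 0.02,"ty": -0.0087,"tz": -0.009,"wx": 0,"wy": 0,"wz": 0},
  {"tx": 0.03,"ty": -0.0128,"tz": -0.009,"wx": 0,"wy": 0,"wz": 0},
  {"tx": 0.035,"ty": -0.0148,"tz": -0.009,"wx": 0,"wy": 0,"wz": 0},
  {"tx": 0.035,"ty": -0.0148,"tz": -0.009,"wx": 0,"wy": 0,"wz": 0},
  {"tx": 0.035,"ty": -0.0148,"tz": -0.009,"wx": 0,"wy": 0,"wz": 0},
])

```text
time_s: 6.5
tcp_pos: [0.4637, -0.103, 0.1996]
ee_rot: [-3.141, 0.0, 1.184]
force: [0.7, -0.2, -1.3]
gripper_width: 0.253
gripper_force: 25.0
```

drive_tool([
  {"tx": 0.006,"ty": -0.0024,"tz": 0,"wx": 0,"wy": 0,"wz": 0},
  {"tx": 0.012,"ty": -0.0049,"tz": 0,"wx": 0,"wy": 0,"wz": 0},
  {"tx": 0.018,"ty": -0.0073,"tz": 0,"wx": 0,"wy": 0,"wz": 0},
  {"tx": 0.024,"ty": -0.0098,"tz": 0,"wx": 0,"wy": 0,"wz": 0},
  {"tx": 0.03,"ty": -0.0122,"tz": 0,"wx": 0,"wy": 0,"wz": 0},
  {"tx": 0.0344,"ty": -0.014,"tz": 0,"wx": 0,"wy": 0,"wz": 0},
  {"tx": 0.0344,"ty": -0.014,"tz": 0,"wx": 0,"wy": 0,"wz": 0},
  {"tx": 0.0344,"ty": -0.014,"tz": 0,"wx": 0,"wy": 0,"wz": 0},
])

```text
time_s: 7.3
tcp_pos: [0.4988, -0.1168, 0.1996]
ee_rot: [3.14, -0.001, 1.184]
force: [3.0, 3.5, -2.9]
gripper_width: 0.25
gripper_force: 25.0
```

drive_tool([
  {"tx": 0.0003,"ty": 0.0008,"tz": 0,"wx": 0,"wy": 0,"wz": 0},
  {"tx": 0.0006,"ty": 0.0015,"tz": 0,"wx": 0,"wy": 0,"wz": 0},
  {"tx": 0.0006,"ty": 0.0015,"tz": 0,"wx": 0,"wy": 0,"wz": 0},
  {"tx": 0.0006,"ty": 0.0015,"tz": 0,"wx": 0,"wy": 0,"wz": 0},
])

```text
time_s: 7.7
tcp_pos: [0.4984, -0.1159, 0.1998]
ee_rot: [3.142, 0.001, 1.184]
force: [-0.0, 0.7, -1.2]
gripper_width: 0.248
gripper_force: 25.0
```

Run:
```python
from h import *
fs=[];
for i in range(3):
    p,d=bot.grab_frame("side");s=bot.state();fs.append(s["force"])
print(np.round(fs,1),s["tcp_pos"],s["wrist_torque"])
t,dt=bot.grab_frame("top")
a=cv2.resize(p[150:250,190:290],(600,600),interpolation=cv2.INTER_CUBIC);cv2.imwrite("pics/side2.png",a)
```

```text
[[-0.4  0.2 -1.6]
 [ 0.  -0.9 -1.5]
 [-0.3 -0.1 -1.3]] [ 0.49847706 -0.1156819   0.19971756] [-0.02816241 -0.06401435  0.09568167]
```

View pics/side2.png

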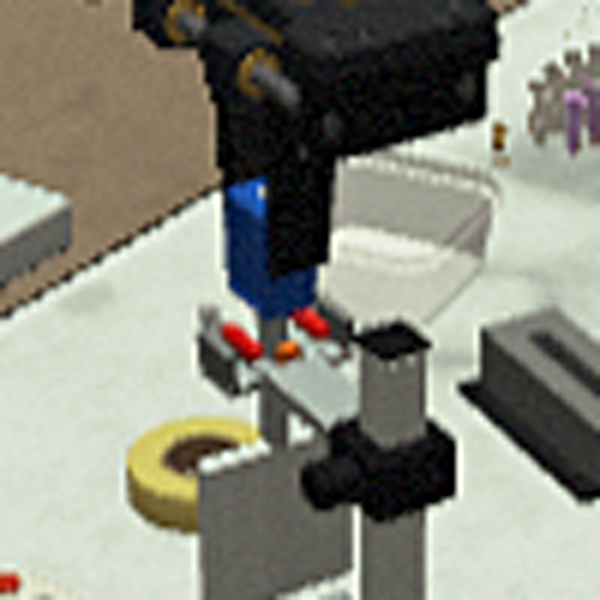

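The neck is inside the fork and the force is near zero. I'll feel sideways for the other prong so I can centre it.

drive_tool([
  {"tx": 0.0004,"ty": 0.0009,"tz": 0,"wx": 0,"wy": 0,"wz": 0},
  {"tx": 0.0008,"ty": 0.0019,"tz": 0,"wx": 0,"wy": 0,"wz": 0},
  {"tx": 0.0008,"ty": 0.0019,"tz": 0,"wx": 0,"wy": 0,"wz": 0},
  {"tx": 0.0008,"ty": 0.0019,"tz": 0,"wx": 0,"wy": 0,"wz": 0},
])

```text
time_s: 8.3
tcp_pos: [0.4995, -0.1135, 0.1997]
ee_rot: [3.142, 0.0, 1.185]
force: [-0.5, -0.5, -1.5]
gripper_width: 0.253
gripper_force: 25.0
```

drive_tool([
  {"tx": 0.0004,"ty": 0.0009,"tz": 0,"wx": 0,"wy": 0,"wz": 0},
  {"tx": 0.0004,"ty": 0.0009,"tz": 0,"wx": 0,"wy": 0,"wz": 0},
  {"tx": 0.0004,"ty": 0.0009,"tz": 0,"wx": 0,"wy": 0,"wz": 0},
])

```text
time_s: 8.6
tcp_pos: [0.4998, -0.1126, 0.1997]
ee_rot: [-3.142, 0.0, 1.184]
force: [0.9, 0.4, -1.6]
gripper_width: 0.248
gripper_force: 25.0
```

drive_tool([
  {"tx": 0.0004,"ty": 0.0009,"tz": 0,"wx": 0,"wy": 0,"wz": 0},
  {"tx": 0.0004,"ty": 0.0009,"tz": 0,"wx": 0,"wy": 0,"wz": 0},
  {"tx": 0.0004,"ty": 0.0009,"tz": 0,"wx": 0,"wy": 0,"wz": 0},
])

```text
time_s: 8.9
tcp_pos: [0.5002, -0.1117, 0.1997]
ee_rot: [-3.142, -0.0, 1.184]
force: [-0.2, 0.2, -0.7]
gripper_width: 0.252
gripper_force: 25.0
```

drive_tool([
  {"tx": 0.0004,"ty": 0.0009,"tz": 0,"wx": 0,"wy": 0,"wz": 0},
  {"tx": 0.0004,"ty": 0.0009,"tz": 0,"wx": 0,"wy": 0,"wz": 0},
  {"tx": 0.0004,"ty": 0.0009,"tz": 0,"wx": 0,"wy": 0,"wz": 0},
])

```text
time_s: 9.2
tcp_pos: [0.5004, -0.1114, 0.1997]
ee_rot: [-3.141, 0.002, 1.184]
force: [-1.4, -2.9, -2.2]
gripper_width: 0.252
gripper_force: 25.0
```

drive_tool([
  {"tx": 0.0003,"ty": 0.0007,"tz": 0,"wx": 0,"wy": 0,"wz": 0},
  {"tx": 0.0003,"ty": 0.0007,"tz": 0,"wx": 0,"wy": 0,"wz": 0},
  {"tx": 0.0003,"ty": 0.0007,"tz": 0,"wx": 0,"wy": 0,"wz": 0},
])

```text
time_s: 9.5
tcp_pos: [0.5006, -0.111, 0.1997]
ee_rot: [-3.141, 0.002, 1.184]
force: [-2.3, -5.0, -0.5]
gripper_width: 0.25
gripper_force: 25.0
```

drive_tool([
  {"tx": -0.0014,"ty": -0.0034,"tz": 0,"wx": 0,"wy": 0,"wz": 0},
  {"tx": -0.0014,"ty": -0.0034,"tz": 0,"wx": 0,"wy": 0,"wz": 0},
  {"tx": 0.0005,"ty": -0.0042,"tz": 0,"wx": 0,"wy": 0,"wz": 0},
  {"tx": 0.0005,"ty": -0.0042,"tz": 0,"wx": 0,"wy": 0,"wz": 0},
  {"tx": 0.0005,"ty": -0.0042,"tz": 0,"wx": 0,"wy": 0,"wz": 0},
])

```text
time_s: 10.0
tcp_pos: [0.5007, -0.1136, 0.199]
ee_rot: [-3.139, -0.001, 1.185]
force: [-4.2, 2.3, -0.3]
gripper_width: 0.252
gripper_force: 25.0
```

drive_tool([
  {"tx": 0.0009,"ty": -0.0004,"tz": 0,"wx": 0,"wy": 0,"wz": 0},
  {"tx": 0.0009,"ty": -0.0004,"tz": 0,"wx": 0,"wy": 0,"wz": 0},
  {"tx": 0.0009,"ty": -0.0004,"tz": 0,"wx": 0,"wy": 0,"wz": 0},
])

```text
time_s: 10.3
tcp_pos: [0.5009, -0.1137, 0.1987]
ee_rot: [-3.137, -0.001, 1.185]
force: [-5.5, 3.4, -0.5]
gripper_width: 0.253
gripper_force: 25.0
```

drive_tool([
  {"tx": 0.0009,"ty": -0.0004,"tz": 0,"wx": 0,"wy": 0,"wz": 0},
  {"tx": 0.0009,"ty": -0.0004,"tz": 0,"wx": 0,"wy": 0,"wz": 0},
  {"tx": 0.0009,"ty": -0.0004,"tz": 0,"wx": 0,"wy": 0,"wz": 0},
])

```text
time_s: 10.6
tcp_pos: [0.501, -0.1137, 0.1982]
ee_rot: [-3.134, -0.001, 1.185]
force: [-6.9, 3.6, -1.9]
gripper_width: 0.251
gripper_force: 25.0
```

drive_tool([
  {"tx": -0.0054,"ty": 0.0022,"tz": 0,"wx": 0,"wy": 0,"wz": 0},
  {"tx": -0.0054,"ty": 0.0022,"tz": 0,"wx": 0,"wy": 0,"wz": 0},
  {"tx": -0.0054,"ty": 0.0022,"tz": 0,"wx": 0,"wy": 0,"wz": 0},
  {"tx": -0.0054,"ty": 0.0022,"tz": 0,"wx": 0,"wy": 0,"wz": 0},
])

```text
time_s: 11.0
tcp_pos: [0.4984, -0.1132, 0.2002]
ee_rot: [3.14, -0.0, 1.184]
force: [-0.3, -0.0, -1.9]
gripper_width: 0.25
gripper_force: 25.0
```

drive_tool([
  {"tx": 0,"ty": 0,"tz": -0.002,"wx": 0,"wy": 0,"wz": 0},
  {"tx": 0,"ty": 0,"tz": -0.004,"wx": 0,"wy": 0,"wz": 0},
  {"tx": 0,"ty": 0,"tz": -0.006,"wx": 0,"wy": 0,"wz": 0},
  {"tx": 0,"ty": 0,"tz": -0.006,"wx": 0,"wy": 0,"wz": 0},
  {"tx": 0,"ty": 0,"tz": -0.006,"wx": 0,"wy": 0,"wz": 0},
])

```text
time_s: 11.5
tcp_pos: [0.4978, -0.1129, 0.1935]
ee_rot: [-3.141, 0.0, 1.184]
force: [-0.8, -0.4, -1.7]
gripper_width: 0.25
gripper_force: 25.0
```

drive_tool([
  {"tx": 0,"ty": -0.0003,"tz": -0.001,"wx": 0,"wy": 0,"wz": 0},
  {"tx": 0,"ty": -0.0003,"tz": -0.002,"wx": 0,"wy": 0,"wz": 0},
  {"tx": 0,"ty": -0.0003,"tz": -0.003,"wx": 0,"wy": 0,"wz": 0},
  {"tx": 0,"ty": -0.0003,"tz": -0.003,"wx": 0,"wy": 0,"wz": 0},
])

```text
time_s: 11.9
tcp_pos: [0.4977, -0.1132, 0.1904]
ee_rot: [-3.141, 0.0, 1.184]
force: [-0.4, 0.0, -1.3]
gripper_width: 0.251
gripper_force: 25.0
```

drive_tool([
  {"tx": 0,"ty": 0,"tz": -0.001,"wx": 0,"wy": 0,"wz": 0},
  {"tx": 0,"ty": 0,"tz": -0.002,"wx": 0,"wy": 0,"wz": 0},
  {"tx": 0,"ty": 0,"tz": -0.002,"wx": 0,"wy": 0,"wz": 0},
])

```text
time_s: 12.2
tcp_pos: [0.4977, -0.1132, 0.1885]
ee_rot: [-3.141, -0.0, 1.184]
force: [0.1, -0.3, -1.7]
gripper_width: 0.25
gripper_force: 25.0
```

drive_tool([
  {"tx": 0,"ty": 0,"tz": -0.001,"wx": 0,"wy": 0,"wz": 0},
  {"tx": 0,"ty": 0,"tz": -0.002,"wx": 0,"wy": 0,"wz": 0},
  {"tx": 0,"ty": 0,"tz": -0.002,"wx": 0,"wy": 0,"wz": 0},
])

```text
time_s: 12.5
tcp_pos: [0.4977, -0.1132, 0.1864]
ee_rot: [-3.141, 0.0, 1.184]
force: [-1.1, -0.1, -2.1]
gripper_width: 0.252
gripper_force: 25.0
```

drive_tool([
  {"tx": 0,"ty": 0,"tz": -0.001,"wx": 0,"wy": 0,"wz": 0},
  {"tx": 0,"ty": 0,"tz": -0.002,"wx": 0,"wy": 0,"wz": 0},
  {"tx": 0,"ty": 0,"tz": -0.002,"wx": 0,"wy": 0,"wz": 0},
])

```text
time_s: 12.8
tcp_pos: [0.4979, -0.1134, 0.1851]
ee_rot: [3.141, 0.0, 1.184]
force: [-0.7, 0.3, 1.1]
gripper_width: 0.252
gripper_force: 25.0
```

drive_tool([
  {"tx": 0,"ty": 0,"tz": -0.001,"wx": 0,"wy": 0,"wz": 0},
  {"tx": 0,"ty": 0,"tz": -0.002,"wx": 0,"wy": 0,"wz": 0},
  {"tx": 0,"ty": 0,"tz": -0.002,"wx": 0,"wy": 0,"wz": 0},
])

```text
time_s: 13.1
tcp_pos: [0.4982, -0.1133, 0.1832]
ee_rot: [3.14, -0.0, 1.184]
force: [-0.2, 0.2, 3.2]
gripper_width: 0.248
gripper_force: 25.0
```

drive_tool([
  {"tx": 0,"ty": 0,"tz": -0.001,"wx": 0,"wy": 0,"wz": 0},
  {"tx": 0,"ty": 0,"tz": -0.002,"wx": 0,"wy": 0,"wz": 0},
  {"tx": 0,"ty": 0,"tz": -0.002,"wx": 0,"wy": 0,"wz": 0},
])

```text
time_s: 13.4
tcp_pos: [0.4983, -0.1134, 0.1809]
ee_rot: [3.14, -0.0, 1.184]
force: [1.2, -0.6, 3.1]
gripper_width: 0.25
gripper_force: 25.0
```

drive_tool([
  {"tx": 0,"ty": 0,"tz": -0.001,"wx": 0,"wy": 0,"wz": 0},
  {"tx": 0,"ty": 0,"tz": -0.002,"wx": 0,"wy": 0,"wz": 0},
  {"tx": 0,"ty": 0,"tz": -0.002,"wx": 0,"wy": 0,"wz": 0},
])

```text
time_s: 13.7
tcp_pos: [0.4978, -0.1132, 0.1781]
ee_rot: [-3.141, -0.0, 1.184]
force: [0.7, 0.3, 1.3]
gripper_width: 0.25
gripper_force: 25.0
```

drive_tool([
  {"tx": 0,"ty": 0,"tz": -0.001,"wx": 0,"wy": 0,"wz": 0},
  {"tx": 0,"ty": 0,"tz": -0.002,"wx": 0,"wy": 0,"wz": 0},
  {"tx": 0,"ty": 0,"tz": -0.002,"wx": 0,"wy": 0,"wz": 0},
])

```text
time_s: 14.0
tcp_pos: [0.4978, -0.1132, 0.1768]
ee_rot: [-3.141, 0.0, 1.184]
force: [-0.5, -0.3, 3.9]
gripper_width: 0.25
gripper_force: 25.0
```

drive_tool([
  {"tx": 0,"ty": 0,"tz": -0.001,"wx": 0,"wy": 0,"wz": 0},
  {"tx": 0,"ty": 0,"tz": -0.002,"wx": 0,"wy": 0,"wz": 0},
  {"tx": 0,"ty": 0,"tz": -0.002,"wx": 0,"wy": 0,"wz": 0},
])

```text
time_s: 14.3
tcp_pos: [0.4978, -0.1132, 0.1754]
ee_rot: [-3.142, 0.0, 1.184]
force: [-1.9, 0.3, 6.4]
gripper_width: 0.249
gripper_force: 25.0
```

The force dropped and then rose at about 2 N/mm, which is the hook bending, so the head has snapped home. I'll relax the load and then check with the camera before releasing.

drive_tool([
  {"tx": 0,"ty": 0,"tz": -0.0008,"wx": 0,"wy": 0,"wz": 0},
  {"tx": 0,"ty": 0,"tz": -0.0008,"wx": 0,"wy": 0,"wz": 0},
  {"tx": 0,"ty": 0,"tz": 0.001,"wx": 0,"wy": 0,"wz": 0},
  {"tx": 0,"ty": 0,"tz": 0.003,"wx": 0,"wy": 0,"wz": 0},
  {"tx": 0,"ty": 0,"tz": 0.003,"wx": 0,"wy": 0,"wz": 0},
  {"tx": 0,"ty": 0,"tz": 0.003,"wx": 0,"wy": 0,"wz": 0},
])

```text
time_s: 14.9
tcp_pos: [0.4978, -0.1132, 0.1774]
ee_rot: [-3.141, 0.0, 1.184]
force: [-0.5, -0.7, 3.0]
gripper_width: 0.251
gripper_force: 25.0
```

Run:
```python
from h import *
p,d=bot.grab_frame("side");s=bot.state();print(s["tcp_pos"],s["force"])
W=cloud("side",d);hsv=cv2.cvtColor(p,cv2.COLOR_BGR2HSV)
m=cv2.inRange(hsv,(0,140,80),(8,255,255));m[:190]=0;m[225:]=0;m[:,:220]=0;m[:,260:]=0
n,l,st,c=cv2.connectedComponentsWithStats(m)
for i in range(1,n):
    if st[i,4]>4:r=W[l==i];print(c[i].round(),st[i,4],np.nanmean(r,0).round(4))
a=cv2.resize(p[150:250,190:290],(600,600),interpolation=cv2.INTER_CUBIC);cv2.imwrite("pics/side3.png",a)
```

```text
[ 0.49780105 -0.11323842  0.17746566] [-0.33835055  0.17613223  3.44990669]
[230. 207.] 17 [ 0.4956 -0.134   0.169 ]
```

View pics/side3.png

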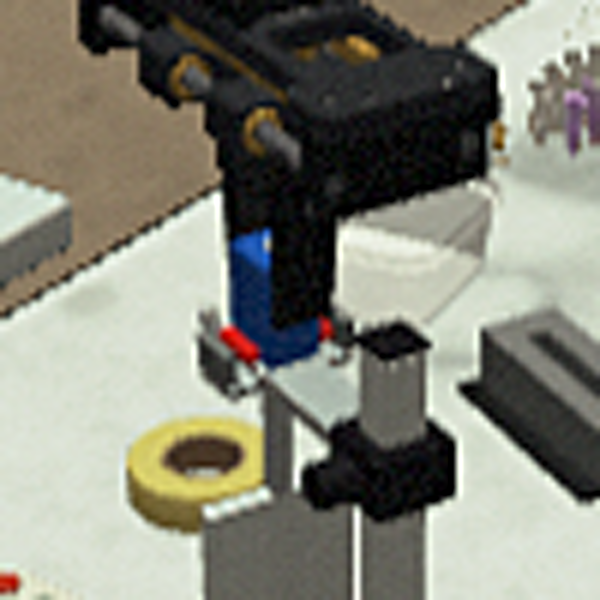

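The side crop shows the head between the red jaws, sitting flush on the prongs at about (290,360) with the pin covered. I'll take off the remaining load and release.

drive_tool([
  {"tx": 0,"ty": 0,"tz": 0.0007,"wx": 0,"wy": 0,"wz": 0},
  {"tx": 0,"ty": 0,"tz": 0.0007,"wx": 0,"wy": 0,"wz": 0},
])

```text
time_s: 15.15
tcp_pos: [0.4978, -0.1132, 0.1781]
ee_rot: [-3.141, 0.0, 1.184]
force: [0.3, -0.4, 2.0]
gripper_width: 0.251
gripper_force: 25.0
```

drive_tool([
  {"tx": 0,"ty": 0,"tz": 0,"wx": 0,"wy": 0,"wz": 0},
  {"tx": 0,"ty": 0,"tz": 0,"wx": 0,"wy": 0,"wz": 0},
  {"tx": 0,"ty": 0,"tz": 0,"wx": 0,"wy": 0,"wz": 0},
  {"tx": 0,"ty": 0,"tz": 0,"wx": 0,"wy": 0,"wz": 0},
  {"tx": 0,"ty": 0,"tz": 0,"wx": 0,"wy": 0,"wz": 0},
  {"tx": 0,"ty": 0,"tz": 0,"wx": 0,"wy": 0,"wz": 0},
], grip=0.52)

```text
time_s: 15.75
tcp_pos: [0.4978, -0.1132, 0.1783]
ee_rot: [-3.141, -0.0, 1.184]
force: [1.3, 0.3, 0.7]
gripper_width: 0.482
gripper_force: 0.0
```

drive_tool([
  {"tx": 0,"ty": 0,"tz": 0.01,"wx": 0,"wy": 0,"wz": 0},
  {"tx": 0,"ty": 0,"tz": 0.03,"wx": 0,"wy": 0,"wz": 0},
  {"tx": 0,"ty": 0,"tz": 0.06,"wx": 0,"wy": 0,"wz": 0},
  {"tx": 0,"ty": 0,"tz": 0.1,"wx": 0,"wy": 0,"wz": 0},
  {"tx": -0.04,"ty": 0.06,"tz": 0.12,"wx": 0,"wy": 0,"wz": 0},
  {"tx": -0.08,"ty": 0.1,"tz": 0.13,"wx": 0,"wy": 0,"wz": 0},
  {"tx": -0.1,"ty": 0.15,"tz": 0.13,"wx": 0,"wy": 0,"wz": 0},
  {"tx": -0.1,"ty": 0.2,"tz": 0.13,"wx": 0,"wy": 0,"wz": 0},
  {"tx": -0.1,"ty": 0.2,"tz": 0.13,"wx": 0,"wy": 0,"wz": 0},
])

```text
time_s: 16.65
tcp_pos: [0.3968, 0.0889, 0.3102]
ee_rot: [3.139, -0.002, 1.186]
force: [0.7, -0.1, 0.6]
gripper_width: 0.479
gripper_force: 0.0
```

Run:
```python
from h import *
o=np.zeros((480,800,3),np.uint8)
p,d=bot.grab_frame("side");t,dt=bot.grab_frame("top")
for nm,im,dd in(("side",p,d),("top",t,dt)):
    W=cloud(nm,dd);hsv=cv2.cvtColor(im,cv2.COLOR_BGR2HSV);m=cv2.inRange(hsv,(100,120,60),(130,255,255))>0
    m&=np.hypot(W[...,0]-.498,W[...,1]+.113)<.04
    q=W[m];tp=q[q[:,2]>np.nanmax(q[:,2])-.006];print(nm,len(q),np.nanmax(q[:,2]),tp.mean(0),cv2.minAreaRect((tp[:,:2]*1000).astype(np.float32)))
o[:400,:400]=cv2.resize(p[150:250,190:290],(400,400),interpolation=cv2.INTER_CUBIC)
o[:400,400:]=cv2.resize(t[190:270,270:350],(400,400),interpolation=cv2.INTER_CUBIC)
cv2.imwrite("pics/end.png",o)
```

```text
side 246 0.2066823470062828 [ 0.50098308 -0.12016135  0.20390907] ((499.8863525390625, -118.27824401855469), (23.569534301757812, 22.595600128173828), 68.13866424560547)
top 92 0.20689363858394283 [ 0.49866385 -0.11537942  0.2032837 ] ((498.0830078125, -115.57684326171875), (21.645423889160156, 23.093910217285156), 67.19004821777344)
```

View pics/end.png

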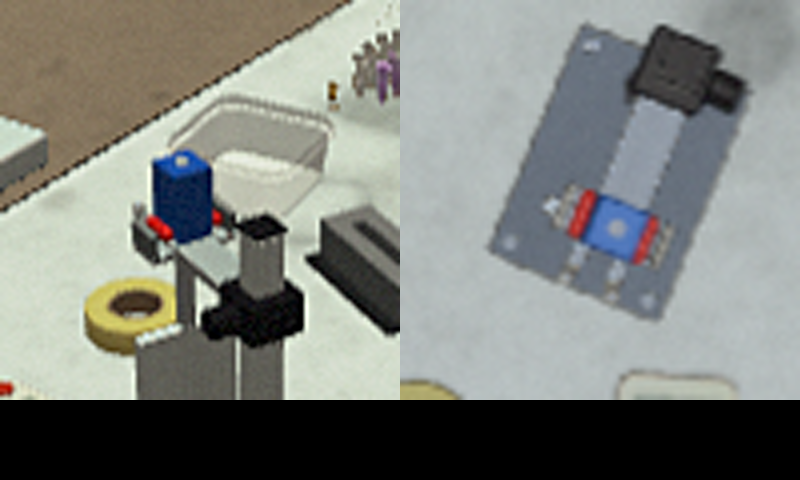

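The gauge hangs upright. Its head is square between both jaws in each view, (182,195) and (617,228), and its underside at about 159 mm matches the prong height.

```bash
python3 -c "
from workcell import bot
print(bot.hand_in())"
```

```text
the job is handed in; nothing more can be done
None
```

The largest gauge now hangs on the forked hook with its head pressed through the jaws and seated on the prongs (judged from force and camera; I did not read the seat pin), white face outward, gripper clear, and the job was handed in at about 17 s of the 51 s allowed; no verdict came back.

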